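# Index and lock the polishing fixture

## Task

Turn the black bar knob of the index head slowly clockwise (seen from above) until you feel it drop into its hidden notch, stop there, and then press the steel lock pin beside it gently all the way down so that it stays down and locks the plate. Do not force the pin: it goes down only when the plate sits in the notch. Leave the other things on the bench where they are.

Things in the scene. Friction and masses are not known exactly. Their poses are not given: they have to be found in the camera images.
- head: Index head fixed to the bench: a blue painted housing 120 (x) by 170 (y) by 60 mm high on an aluminium foot 150 by 200 by 8 mm. Origin: centre of its underside, z up. In its frame the knob's vertical axis stands at x 0, y +28 mm and the lock pin's at x 0, y -50 mm.
- knob_grip (a point): Point on the knob's axis 104 mm above the bench, near the middle of the bar grip; it turns with the knob and its x axis runs along the bar. The bar is black, 52 mm long, 16 mm thick and reaches from 76 to 116 mm above the bench; under it lies a turning aluminium plate 90 mm in diameter with six small steel watch cases (up to 72 mm above the bench).
- knob (a joint): Knob angle in rad, clockwise from above positive; stops at 0 and 2.0; starts at 0 to 0.4. A hidden notch lies somewhere in 0.8 to 1.3. Turning takes about 0.08 N m (near 0 while paused). In the last 0.07 rad before the notch it dips by 0.1 to 0.25 N m (a sprung ball pulls the knob in), in the 0.07 rad past it, it rises as much. Let go within 0.04 rad, it rests within 0.03.
- pin_top (a point): Centre of the top of the lock pin's round steel head (20 mm in diameter, 6 mm thick). The top stands 76 mm above the bench when up and 66 mm when fully down.
- lock_pin (a joint): How far the lock pin is pressed, in m: 0 up, 0.010 fully down (hard stop). It has no spring and stays where it is left; friction of about 4 N. With the plate in the notch (to about 0.045 rad) it goes all the way; otherwise it is blocked hard at about 0.003.
- tray: Bystander: open grey parts tray 110 by 150 by 22 mm with two watch-case rings in it; origin: centre of its underside.
- loupe: Bystander: black eye loupe standing upright, 40 mm across, 42 mm high; origin: centre of its underside.
- wax_bar: Bystander: off-white polishing wax bar 110 by 36 by 32 mm; origin: centre of its underside.
- brush: Bystander: hand brush lying flat along its x; origin: centre of its underside.
- driver: Bystander: screwdriver 150 mm long lying along its x; origin: centre of its underside.
- spray: Bystander: white spray bottle 195 mm high with a blue head; origin: centre of its underside.
Mind the look-alikes: they are no part of the job. What is shaped like the head but brown or green is not meant.

How it is judged:
On the way, in this order (a step that is already met when the one before it is completed fails the run):
1. the knob is turned clockwise to where the notch may be, the pin still up (value of joint knob above 0.7 rad and value of joint lock_pin below 0.005 m), for 0.1 s.
2. the lock pin is pressed home in the notch (value of joint lock_pin above 0.0085 m), for 0.2 s.
At the end, for the whole second after the job is handed in: The lock pin is down by more than 8.5 of its 10 mm and stays down, which it can only do with the knob standing in its hidden notch (knob between 0.7 and 1.4 rad) (value of joint lock_pin above 0.0085 m and value of joint knob between 0.7 and 1.4 rad); the robot touches nothing.
It fails at once if the lock pin is pressed with more than 40 N (contact force between anything else and lock_pin above 40 N).
It fails at once if a bystander is pushed more than 30 mm or knocked over (distance of any of tray, loupe, wax_bar, brush, driver, spray from where it was at the start of the episode above 0.03 m or angle between any of loupe, spray's own z axis and vertical above 0.5 rad).
It also fails if it takes over 61 s, if anything falls off the work surface, if the arm or the gripper's body presses on something with over 40 N, if the wrist force passes 120 N, or if a joint passes its speed limit or range.

## Robot

A 6-joint arm with a two-finger parallel gripper is mounted at the origin on the work surface. World frame = base frame: x ahead of the robot, y to its left, z up, the work surface at z = 0. Lengths are in m, angles in rad, forces in N, time in s.
With the tool pointing down it reaches from about 0.375 to 0.9 m from the base axis. Payload 3.1 kg.
Tool frame: the origin (TCP) lies midway between the tips of the shut fingers; the grasp point (between the pads) lies 19 mm behind it; x points along the fingers, y is the direction in which the jaws open and shut, and the axes are right-handed (so a half turn about x gives the same grasp; the last joint's range is limited). The gripper opens to 87 mm and grips with 3 to 60 N. Pads are 19 mm wide; open, the fingers measure 117 mm over their backs; the gripper's body (75 mm by 190 mm) begins 51 mm behind the grasp point.
Start: joints at [-1.437, 0.527, 1.433, -0, 1.181, -0.178], TCP at [0.192, -0.595, 0.184] pointing down, gripper open.
Joint ranges: [-3.08, 3.08], [-0.75, 2.2], [0.22, 2.44], [-1.43, 4.57], [0, 2.65], [-2.85, 2.85]. Speed limits (rad/s): [2.79, 2.79, 3.14, 3.14, 3.14, 3.14].

## Interface

Orientations are given as a unit quaternion [x, y, z, w].
In Python, from rig import get_obs, imaging, robot gives the robot as it stands.
- The arm moves only by the shell command python3 -m inch 'ROWS' [FORCE]. ROWS is JSON, a list of rows, each a list of 3 entries, a list of its own where there are three numbers: the finger opening in mm, from 0 to 87, then the shift along the tool's x, y, z in mm, then the turn, a rotation vector about the tool's x, y, z in degrees. In form: [[grip, [dx, dy, dz], [wx, wy, wz]], ...]. A call has 1 to 12 rows; each row shifts and turns the pose as measured when the row begins, along the tool's axes as they then stand; what a row does not reach is not made up. A row lasts 1/8 s, in which the tool goes at most 62.5 mm and 10.7 degrees, less where a joint would pass 70% of its speed; a pose out of reach is approached as far as the arm can. A call with a gripper value outside its range is refused whole. The fingers move at their own pace and stop on an object; FORCE is the grip in N (left out, the last holds). Time passes only in rows, so rows that do not move let the fingers close. It gives the time, the measured TCP pose, the force and the opening at its end, in the units of the state.
- get_obs(): the state, without advancing time (a new reading comes with each control period).
- imaging.camera(name): name is "scene" or "top" or "wrist"; returns the picture (420x560x3 uint8, red, green, blue); there is no depth.
- imaging.camera_params(name): a dict with "camera_matrix" (3x3 intrinsics, pixels), "xyz" and "rotation" of the camera in the world. Camera axes: x right, y down, z forward; pixel columns grow to the right and rows downward; lengths in m; the calibration is good to about 2 mm. A picture is of the moment at which its call begins: read the wrist's pose just before it. camera_params takes no time and is no camera call; for the wrist camera it gives the pose at the moment of the call.
- robot.hand_in(): hands the job in, once; it reports no verdict.
Trained networks look in the newest picture that a camera, given by its name, has taken for a name from the list of things; names that differ only in an ending like _2 or _b are one class to them, and where a whole thing is asked for, a point or a joint stands for the part that bears it (a point fixed in the world has none). Each returns a list of dicts, best first, with "confidence" (0 to 1); they miss things now and then, are a little off and sometimes report something else, mostly with a low value. They report only what shows in the picture. A call takes as long as a camera call. They do not tell look-alikes from the thing itself.
- imaging.cut_out(camera, target): "pixels" (420x560 bool, what is visible of it) and "box" ([centre column, centre row, width, height] in pixels, round what is visible of it).
- imaging.tip_of(camera, target): "pixel" ([column, row] in pixels: a listed point, or the origin of a listed thing).
The state is a dict: "time": time; "q": joint angles; "joint_velocities": joint speeds; "joint_torque": joint torques, N m; "position": TCP position; "tool_rot": TCP orientation; "ft_force": force on the tool from outside, world axes, zero at the start; "moment": the same for the moment, N m; "grip_width": finger opening in m.
Only numpy, scipy, OpenCV 4.12 (cv2) and the standard library are available. Lean on these libraries where they do the work, as an engineer would, in place of code of your own. Each camera call takes 0.05 s, during which the arm holds its last target. There are 200 camera calls.

## Working session

There is one attempt and no reset: what is moved stays moved. The work goes in short steps, Python scripts to look and compute and a shell command to move; the robot and the scene stay as the last step left them, time stands still between calls to the robot, and variables do not carry over. Pictures are saved under pics/ and viewed, about 8 in all and at most 12, crops included, and the job is handed in when it is done.

```bash
mkdir -p pics; ls
python3 - <<'E'
from rig import get_obs, imaging, robot
import cv2,numpy as np
o=get_obs();print({k:np.round(v,3).tolist() for k,v in o.items()})
for c in("top","scene"):
    im=imaging.camera(c);cv2.imwrite(f"pics/{c}0.png",im[:,:,::-1])
    p=imaging.camera_params(c);print(c,{k:np.round(v,4).tolist() for k,v in p.items()})
    for t in("head","knob_grip","pin_top"):
        print(t,[(np.round(d["pixel"],1).tolist(),round(d["confidence"],2)) for d in imaging.tip_of(c,t)])
a=cv2.imread("pics/top0.png");b=cv2.imread("pics/scene0.png")
E
```

```text
pics
{'time': 0.0, 'q': [-1.436, 0.528, 1.434, -0.0, 1.181, -0.179], 'joint_velocities': [-0.001, 0.0, 0.001, 0.001, 0.001, -0.001], 'joint_torque': [-0.001, -44.005, -17.659, 0.063, 0.058, -0.0], 'position': [0.192, -0.594, 0.183], 'tool_rot': [0.698, 0.111, -0.698, 0.109], 'ft_force': [-0.104, -0.867, 0.036], 'moment': [0.064, 0.005, -0.073], 'grip_width': 0.087}
top {'camera_matrix': [[440.2815, 0.0, 272.2628], [0.0, 440.2815, 205.4875], [0.0, 0.0, 1.0]], 'xyz': [0.3391, -0.0097, 1.3941], 'rotation': [-0.7003, 0.7104, -0.0507, 0.0486]}
head [([149.2, 292.4], 0.94), ([300.6, 195.0], 0.83), ([238.8, 265.7], 0.83)]
knob_grip [([131.4, 294.5], 0.81), ([227.0, 263.0], 0.73), ([345.4, 211.5], 0.51)]
pin_top [([317.2, 192.8], 0.54), ([251.4, 275.6], 0.52), ([160.6, 296.9], 0.43)]
scene {'camera_matrix': [[460.3247, 0.0, 280.2554], [0.0, 460.3247, 206.535], [0.0, 0.0, 1.0]], 'xyz': [0.9788, -0.806, 0.7698], 'rotation': [0.856, 0.2386, -0.1099, -0.4454]}
head [([241.4, 203.0], 0.85), ([273.2, 271.7], 0.73), ([268.3, 158.6], 0.6), ([334.1, 239.9], 0.51), ([258.3, 259.0], 0.47)]
knob_grip [([276.8, 125.4], 0.95), ([283.5, 235.4], 0.93), ([248.7, 165.3], 0.65)]
pin_top [([257.6, 260.3], 0.64), ([224.0, 181.0], 0.51), ([261.8, 142.4], 0.35)]
```

View pics/top0.png

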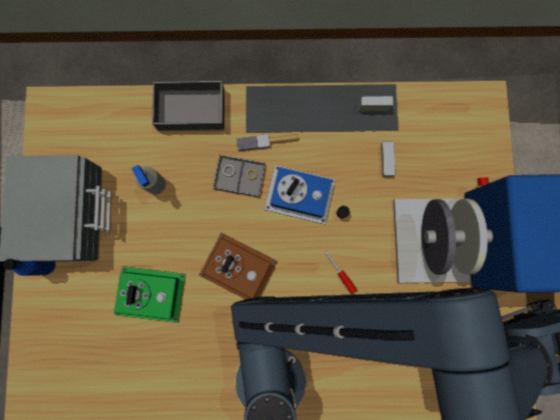

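View pics/scene0.png

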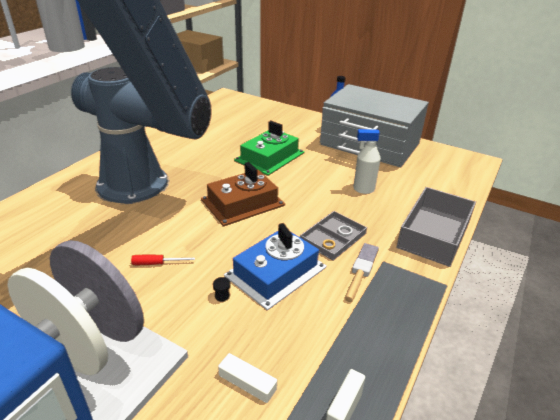

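Candidates (top picture): blue head (300,195), brown look-alike (238,266), green look-alike (149,293). I choose blue, with its knob at about (293,186) and its pin at about (317,195). The network's top "knob_grip" at (345,211) is really the loupe, so I reject it.

```bash
cat > h.py <<'E'
from rig import get_obs, imaging, robot
import cv2,numpy as np
from scipy.spatial.transform import Rotation as R
def at(c,px,z,p=None):
    p=p or imaging.camera_params(c)
    rt=np.array(p["rotation"]); M=R.from_quat(rt).as_matrix() if rt.size==4 else rt
    d=M@np.linalg.inv(p["camera_matrix"])@[px[0],px[1],1.]; o=np.array(p["xyz"])
    return o+d*(z-o[2])/d[2]
def proj(c,X):
    p=imaging.camera_params(c); v=np.array(p["camera_matrix"])@(R.from_quat(p["rotation"]).as_matrix().T@(np.array(X)-p["xyz"]));return v[:2]/v[2]
E
python3 - <<'E'
from h import *
r=lambda v:np.round(v,4).tolist()
print("pin top",r(at("top",(317.2,192.8),.076)),"scene",r(at("scene",(257.6,260.3),.076)))
print("knob scene",r(at("scene",(283.5,235.4),.104)),"top eye",r(at("top",(293,186),.104)))
print("head top",r(at("top",(300.6,195),0)),"scene",r(at("scene",(273.2,271.7),0)))
im=cv2.imread("pics/top0.png")
c=cv2.resize(im[150:235,250:360],None,fx=5,fy=5,interpolation=cv2.INTER_CUBIC)
im=cv2.imread("pics/scene0.png")
d=cv2.resize(im[210:310,210:340],(552,425),interpolation=cv2.INTER_CUBIC)[:,:]
cv2.imwrite("pics/crop.png",cv2.resize(np.hstack([c,d]),(800,308)))
E
```

```text
pin top [0.5624, -0.1521, 0.076] scene [0.561, -0.1612, 0.076]
knob scene [0.5824, -0.0845, 0.104] top eye [0.5792, -0.0776, 0.104]
head top [0.5689, -0.1068, 0.0] scene [0.569, -0.1049, -0.0]
```

View pics/crop.png

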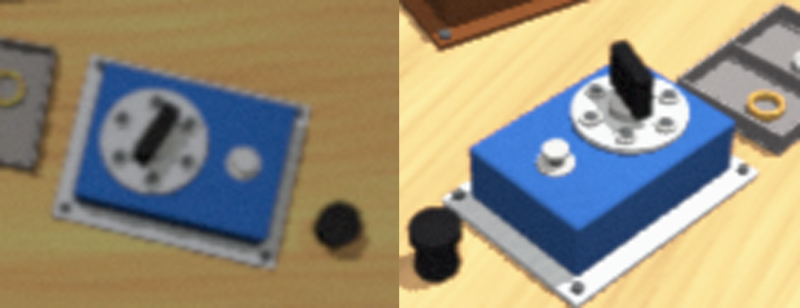

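The crop shows the blue head on its aluminium foot. The black bar knob is at top px (292,187) and the steel pin at (317,194.5), so this is the right one. Next I plan the approach.

Run:
```python
from h import *
o=get_obs();M=R.from_quat(o["tool_rot"]).as_matrix();print(M.round(3))
print("tcp px top",proj("top",o["position"]),"scene",proj("scene",o["position"]))
T=np.array([.53,-.10,.33]);print("shift tool mm",(1000*M.T@(T-o["position"])).round(1))
p=imaging.camera_params("wrist");W=R.from_quat(p["rotation"]).as_matrix()
print("cam in tool mm",(1000*M.T@(np.array(p["xyz"])-o["position"])).round(1),(M.T@W).round(2).tolist(),np.array(p["camera_matrix"]).round(1).tolist())
u=at("top",(250+175/3.636,150+105/3.636),.116)-at("top",(250+140/3.636,150+165/3.636),.110);print("bar dir deg",np.degrees(np.arctan2(u[1],u[0])),np.linalg.norm(u))
```

```text
[[-0.     0.308 -0.951]
 [ 0.    -0.951 -0.308]
 [-1.    -0.    -0.   ]]
tcp px top [490.20277023 319.87080527] scene [-54.4348973  280.91679422]
shift tool mm [-146.4 -366.7 -473.5]
cam in tool mm [-200.9   -0.4  -79.9] [[-0.0, -0.29, 0.96], [1.0, 0.0, 0.0], [-0.0, 0.96, 0.29]] [[360.4, 0.0, 278.1], [0.0, 360.4, 200.2], [0.0, 0.0, 1.0]]
bar dir deg -31.268441619047497 0.056542128050884134
```

```bash
python3 -m inch '[[87,[-54,0,0],[0,0,0]],[87,[-54,0,0],[0,0,0]],[87,[-54,0,0],[0,0,0]],[87,[-54,0,0],[0,0,0]],[87,[0,-50,-5],[0,0,0]],[87,[0,-50,-5],[0,0,0]],[87,[0,-50,-5],[0,0,0]],[87,[0,-50,-5],[0,0,0]]]'
python3 -m inch '[[87,[0,-26,-50],[0,0,0]],[87,[0,-26,-50],[0,0,0]],[87,[0,-26,-50],[0,0,0]],[87,[0,-26,-50],[0,0,0]],[87,[0,-26,-50],[0,0,0]],[87,[0,-10,-50],[0,0,0]],[87,[0,-10,-50],[0,0,0]],[87,[0,-10,-50],[0,0,0]]]'
python3 -m inch '[[87,[0,0,0],[-10.5,0,0]],[87,[0,0,0],[-10.5,0,0]],[87,[0,0,0],[-10.5,0,0]],[87,[0,0,0],[-10.5,0,0]],[87,[0,0,0],[-10.5,0,0]],[87,[0,0,0],[-10.5,0,0]],[87,[0,0,0],[-10.5,0,0]],[87,[0,0,0],[-10.5,0,0]],[87,[0,0,0],[-10.5,0,0]],[87,[0,0,0],[-10.5,0,0]],[87,[0,0,0],[-10.5,0,0]],[87,[0,0,0],[-10.5,0,0]]]'
cat >> h.py <<'E'
def st():
    o=get_obs();M=R.from_quat(o["tool_rot"]).as_matrix();y=M[:,1]
    print("t",round(float(o["time"]),2),"p",np.round(o["position"],4),"x",M[:,0].round(3),"yaw_y",round(float(np.degrees(np.arctan2(y[1],y[0]))),2),"F",np.round(o["ft_force"],1),"m",np.round(o["moment"],3),"w",round(float(o["grip_width"]),4),"q",np.round(o["q"],2))
    return o,M
E
python3 -c "
from h import *
st()"
```

```text
time: 1.4
position: [0.1488, -0.3969, 0.4059]
tool_rot: [-0.698, -0.109, 0.699, -0.111]
ft_force: [0.2, 0.8, 0.3]
grip_width: 0.0868
time: 2.4
position: [0.487, -0.113, 0.408]
tool_rot: [0.701, 0.102, -0.698, 0.111]
ft_force: [-0.0, -2.2, -0.2]
grip_width: 0.0868
time: 3.9
position: [0.4883, -0.1086, 0.407]
tool_rot: [0.202, 0.674, -0.207, 0.679]
ft_force: [0.0, 0.1, 0.9]
grip_width: 0.087
t 3.9 p [ 0.4883 -0.1086  0.407 ] x [ 0.005 -0.01  -1.   ] yaw_y 56.35 F [0.  0.1 0.9] m [ 0.032 -0.175  0.027] w 0.087 q [-0.44  0.15  1.39 -0.01  1.59 -1.42]
```

Run:
```python
from h import *
p=imaging.camera_params("wrist");im=imaging.camera("wrist")
cv2.imwrite("pics/w1.png",im[:,:,::-1])
for t,z in(("knob_grip",.104),("pin_top",.076),("head",0)):
    for d in imaging.tip_of("wrist",t): print(t,np.round(d["pixel"],1),round(d["confidence"],2),at("wrist",d["pixel"],z,p).round(4))
```

```text
knob_grip [331.7 186.2] 0.78 [ 0.5755 -0.0761  0.104 ]
pin_top [281.8 195.2] 0.47 [ 0.5542 -0.1483  0.076 ]
head [278.8 197.9] 0.45 [ 0.5748 -0.1679  0.    ]
```

View pics/w1.png

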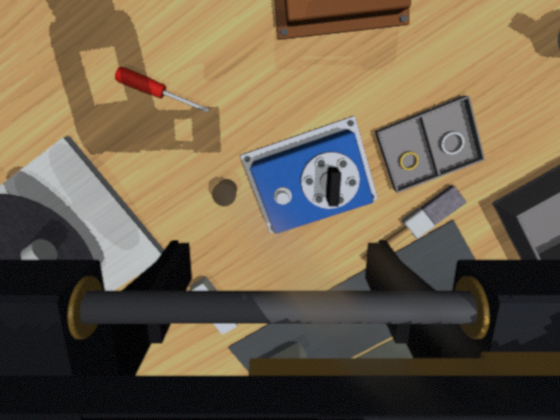

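The wrist picture shows the blue head with the bar at (333,186), nearly vertical in the image, so it lies along tool z. The pin is at (282,196). I'll close in and level the tool.

```bash
python3 -m inch '[[87,[47,19,15],[0,0.6,0.3]],[87,[47,19,15],[0,0,0]],[87,[47,18,14],[0,0,0]],[87,[46,18,14],[0,0,0]],[87,[0,0,0],[0,0,0]]]'
python3 - <<'E'
from h import *
o,M=st()
p=imaging.camera_params("wrist");im=imaging.camera("wrist")
cv2.imwrite("pics/w2.png",im[:,:,::-1])
for t,z in(("knob_grip",.104),("pin_top",.076),("head",0)):
    for d in imaging.tip_of("wrist",t): print(t,np.round(d["pixel"],1),round(d["confidence"],2),at("wrist",d["pixel"],z,p).round(4))
E
```

```text
time: 4.72
position: [0.5833, -0.0817, 0.2176]
tool_rot: [0.212, 0.672, -0.213, 0.676]
ft_force: [-0.7, -1.0, 0.2]
grip_width: 0.0869
t 4.72 p [ 0.5833 -0.0817  0.2176] x [ 0.005 -0.003 -1.   ] yaw_y 54.97 F [-0.7 -1.   0.2] m [ 0.067 -0.126  0.017] w 0.0869 q [-0.33  0.44  1.49 -0.    1.21 -1.29]
knob_grip [284.4 176.4] 0.87 [ 0.5806 -0.0736  0.104 ]
knob_grip [407.4 228.8] 0.64 [ 0.6881 -0.0079  0.104 ]
pin_top [206.7 193.6] 0.75 [ 0.5567 -0.1499  0.076 ]
head [258.9 163.2] 0.88 [ 0.5721 -0.102   0.    ]
head [205.9 192.5] 0.64 [ 0.5644 -0.1755  0.    ]
```

View pics/w2.png

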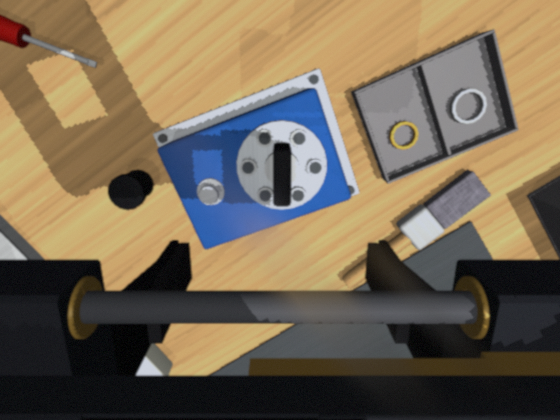

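The bar runs from (283,143) to (282,206), so it lies along tool z to within about 1°. The plate centre is at about (282,165) and the pin at (208,190). I'll compute the final approach.

Run:
```python
from h import *
o,M=st()
im=cv2.imread("pics/w2.png");g=im.max(axis=2)
s=(g[130:215,255:310]<45).astype(np.uint8);n,l,stt,c=cv2.connectedComponentsWithStats(s);k=1+stt[1:,4].argmax()
pts=np.argwhere(l==k)[:,::-1]+[255,130];print(stt[k],cv2.minAreaRect(pts.astype(np.float32)))
print("plate",at("wrist",(282,165),.068))
K=np.array([.580,-.0755,.085]);K2=np.array([.5795,-.0745,.085])
for k in(K,K2):print((1000*M.T@(k-o["position"])).round(1))
for q in((283,143),(282,206)):print(at("wrist",q,.116).round(4))
```

```text
t 4.92 p [ 0.5858 -0.0836  0.2241] x [ 0.017 -0.007 -1.   ] yaw_y 54.98 F [-0.  -0.6  0.5] m [ 0.052 -0.144 -0.032] w 0.0867 q [-0.33  0.43  1.49 -0.    1.21 -1.29]
[ 19  14  16  61 944] ((281.5, 174.0), (60.0, 15.0), 90.0)
plate [ 0.58283843 -0.07660139  0.068     ]
[138.9   2.7 -11.9]
[138.9   3.2 -12.9]
[ 0.5584 -0.0594  0.116 ]
[ 0.6047 -0.0926  0.116 ]
```

```bash
python3 -m inch '[[50,[25,2,-4],[0,1,-0.2]],[50,[25,2,-4],[0,0,0]],[50,[25,0,0],[0,0,0]],[50,[0,0,0],[0,0,0]],[50,[0,0,0],[0,0,0]]]' >/dev/null
python3 - <<'E'
from h import *
o,M=st()
print((1000*M.T@(np.array([.5815,-.076,.087])-o["position"])).round(1))
p=imaging.camera_params("wrist");im=imaging.camera("wrist")
for t,z in(("knob_grip",.104),("pin_top",.076)):
    for d in imaging.tip_of("wrist",t): print(t,np.round(d["pixel"],1),round(d["confidence"],2),at("wrist",d["pixel"],z,p).round(4))
im=im[:,:,::-1]
cv2.imwrite("pics/w3.png",im);g=im.max(axis=2)
s=(g[60:300,200:360]<45).astype(np.uint8);n,l,stt,c=cv2.connectedComponentsWithStats(s)
for k in range(1,n):
    if stt[k,4]>200:print(stt[k]+[200,60,0,0,0],c[k]+[200,60],cv2.minAreaRect((np.argwhere(l==k)[:,::-1]).astype(np.float32))[1:])
st()
E
```

```text
t 5.55 p [ 0.5831 -0.0771  0.1509] x [ 0.008 -0.002 -1.   ] yaw_y 54.78 F [ 0.3 -0.3 -0. ] m [ 0.107 -0.128  0.018] w 0.0515 q [-0.32  0.51  1.57  0.    1.05 -1.28]
[63.8 -0.2 -2.5]
knob_grip [275.8 198.9] 0.64 [ 0.5768 -0.0751  0.104 ]
pin_top [187.3 220.4] 0.56 [ 0.5572 -0.1497  0.076 ]
[267 160  22  52 861] [278.00232288 181.40766551] ((51.0, 21.0), 90.0)
[ 200  241   56   54 1263] [213.24703088 269.84956453] ((55.0, 53.0), 0.0)
[332 241  28  50 845] [347.00118343 263.06390533] ((52.77121353149414, 22.80789566040039), 63.43495178222656)
t 5.7 p [ 0.5833 -0.0771  0.1511] x [ 0.009 -0.002 -1.   ] yaw_y 54.79 F [-0.  -0.2 -0.1] m [ 0.034 -0.102 -0.045] w 0.0504 q [-0.32  0.51  1.57  0.    1.05 -1.28]
```

The bar is centred on column 278 and aligned between the fingers. I'll descend and grip.

```bash
python3 -m inch '[[50,[20,0,-1],[0,0.5,-0.2]],[50,[20,0,-1],[0,0,0]],[50,[20,0,-1],[0,0,0]],[50,[3,0,0],[0,0,0]],[50,[0,0,0],[0,0,0]]]' >/dev/null
python3 -c "
from h import *
o,M=st()
print((1000*M.T@(np.array([.5815,-.076,.086])-o['position'])).round(1))"
python3 -m inch '[[12,[0,0,0],[0,0,0]],[12,[0,0,0],[0,0,0]],[12,[0,0,0],[0,0,0]],[12,[0,0,0],[0,0,0]],[12,[0,0,0],[0,0,0]],[12,[0,0,0],[0,0,0]]]' 15
python3 -c "
from h import *
st()"
```

```text
t 6.33 p [ 0.582  -0.0757  0.0852] x [ 0.001 -0.001 -1.   ] yaw_y 54.77 F [-0.1  0.6 -0.2] m [ 0.08  -0.105 -0.026] w 0.0498 q [-0.32  0.6   1.62 -0.    0.92 -1.28]
[-0.8 -0.5 -0.2]
time: 7.08
position: [0.5837, -0.0762, 0.0874]
tool_rot: [0.214, 0.672, -0.214, 0.676]
ft_force: [0.2, 0.6, -0.6]
grip_width: 0.0125
t 7.08 p [ 0.5837 -0.0762  0.0874] x [ 0.006 -0.002 -1.   ] yaw_y 54.78 F [ 0.2  0.6 -0.6] m [ 0.042 -0.117 -0.064] w 0.0125 q [-0.32  0.6   1.62 -0.    0.92 -1.28]
```

The opening is 12.5 mm, less than the 16 mm bar, so I'll look.

Run:
```python
from h import *
st()
im=imaging.camera("wrist")[:,:,::-1];cv2.imwrite("pics/w4.png",im)
s=imaging.camera("scene")[:,:,::-1];cv2.imwrite("pics/s4.png",s)
a=cv2.resize(s[150:310,190:390],(400,320),interpolation=cv2.INTER_CUBIC)
cv2.imwrite("pics/c4.png",np.hstack([cv2.resize(im,(400,300)),a[:300]]))
st()
```

```text
t 7.08 p [ 0.5837 -0.0762  0.0874] x [ 0.006 -0.002 -1.   ] yaw_y 54.78 F [ 0.2  0.6 -0.6] m [ 0.042 -0.117 -0.064] w 0.0125 q [-0.32  0.6   1.62 -0.    0.92 -1.28]
t 7.17 p [ 0.5837 -0.0762  0.0874] x [ 0.006 -0.002 -1.   ] yaw_y 54.78 F [0.4 0.5 0.3] m [ 0.063 -0.151  0.004] w 0.0123 q [-0.32  0.6   1.62 -0.    0.92 -1.28]
```

View pics/c4.png

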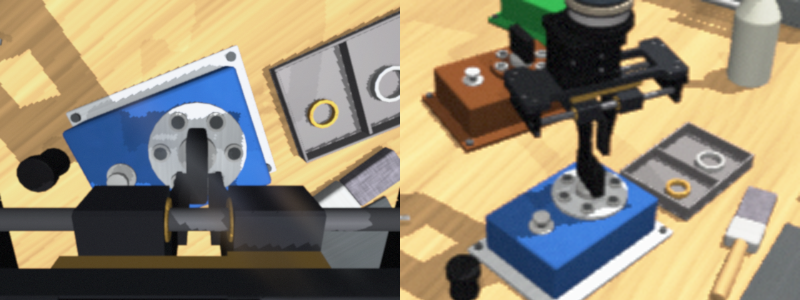

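Run:
```python
from h import *
o,M=st()
w=cv2.imread("pics/w4.png");s=cv2.imread("pics/s4.png")
P=np.array(o["position"]);print("tcp scene",proj("scene",P),"wrist",proj("wrist",P),"grasp scene",proj("scene",P+[0,0,.019]))
f=4
a=cv2.resize(s[180:280,240:340],None,fx=f,fy=f,interpolation=cv2.INTER_CUBIC)
for X,c in((P,(0,0,255)),(P+[0,0,.019],(0,255,255))):
    u=(proj("scene",X)-[240,180])*f;cv2.circle(a,tuple(int(v) for v in u),3,c,-1)
b=cv2.resize(w[150:350,180:380],(400,400),interpolation=cv2.INTER_CUBIC)
b=cv2.convertScaleAbs(b,alpha=1.8,beta=15);a=cv2.convertScaleAbs(a,alpha=1.5,beta=15)
cv2.imwrite("pics/c5.png",np.hstack([b,a]))
```

```text
t 7.17 p [ 0.5837 -0.0762  0.0874] x [ 0.006 -0.002 -1.   ] yaw_y 54.78 F [0.4 0.5 0.3] m [ 0.063 -0.151  0.004] w 0.0123 q [-0.32  0.6   1.62 -0.    0.92 -1.28]
tcp scene [285.53021444 239.23877417] wrist [279.04232454 232.35936863] grasp scene [285.78601352 232.85846107]
```

View pics/c5.png

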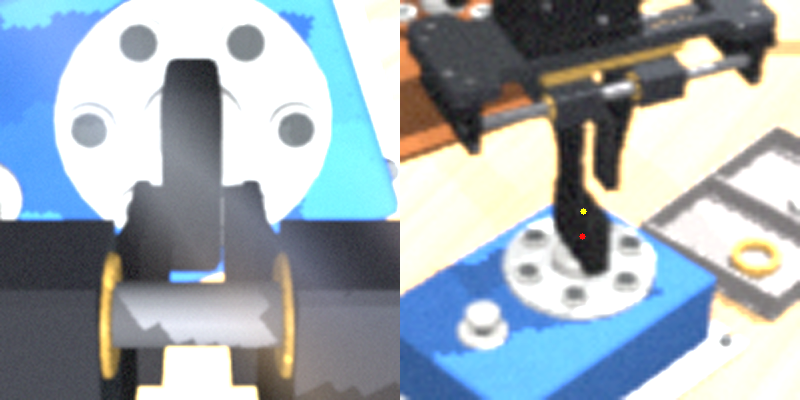

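The crop shows the pads on both sides of the bar, so it is between them. My command of 12 mm may be limiting the squeeze, so I'll close fully to test.

```bash
python3 -m inch '[[0,[0,0,0],[0,0,0]],[0,[0,0,0],[0,0,0]],[0,[0,0,0],[0,0,0]]]' 20
python3 -c "
from h import *
st()"
```

```text
time: 7.55
position: [0.5836, -0.0762, 0.0873]
tool_rot: [0.214, 0.672, -0.214, 0.676]
ft_force: [0.1, -0.2, -0.1]
grip_width: 0.0009
t 7.55 p [ 0.5836 -0.0762  0.0873] x [ 0.005 -0.002 -1.   ] yaw_y 54.78 F [ 0.1 -0.2 -0.1] m [ 0.067 -0.137 -0.019] w 0.0009 q [-0.32  0.6   1.62 -0.    0.92 -1.28]
```

Run:
```python
from h import *
w=imaging.camera("wrist")[:,:,::-1];s=imaging.camera("scene")[:,:,::-1]
cv2.imwrite("pics/w6.png",w)
a=cv2.resize(s[180:280,240:340],None,fx=4,fy=4,interpolation=cv2.INTER_CUBIC)
b=cv2.resize(w[150:350,180:380],(400,400),interpolation=cv2.INTER_CUBIC)
b=cv2.convertScaleAbs(b,alpha=2.2,beta=20);a=cv2.convertScaleAbs(a,alpha=2.2,beta=15)
cv2.imwrite("pics/c6.png",np.hstack([b,a]));o,M=st()
print({k:np.round(v,3).tolist() for k,v in imaging.camera_params("wrist").items()})
```

```text
t 7.65 p [ 0.5836 -0.0762  0.0873] x [ 0.005 -0.002 -1.   ] yaw_y 54.77 F [-0.4  0.   0.2] m [ 0.089 -0.113 -0.008] w 0.0005 q [-0.32  0.6   1.62 -0.    0.92 -1.28]
{'camera_matrix': [[360.379, 0.0, 278.114], [0.0, 360.379, 200.247], [0.0, 0.0, 1.0]], 'xyz': [0.515, -0.029, 0.288], 'rotation': [0.878, 0.455, 0.07, 0.134]}
```

View pics/c6.png

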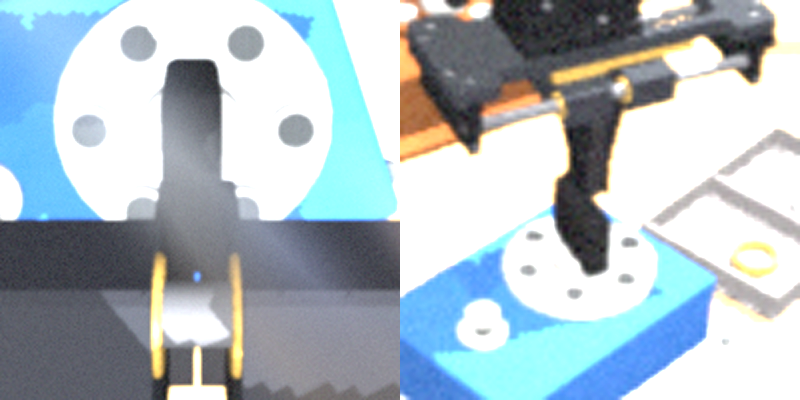

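Run:
```python
from h import *
o,M=st();P=np.array(o["position"]);p=imaging.camera_params("wrist")
for px in((277,180),(277,240)):
  for z in(.076,.104,.116):print(px,z,(1000*M.T@(at("wrist",px,z,p)-P)).round(1))
for px in((210,238),):print("pin?",px)
s=cv2.imread("pics/scene0.png")
# scene: bar corner estimates in first scene picture; knob axis base
print("plate centre scene (285,247) z.068",at("scene",(285,247),.068).round(4),"mid-bar",at("scene",(284.5,237),.096).round(4))
for X in((.5815,-.076,.116),(.5815,-.076,.076),(.5815+.0215,-.076-.015,.116),(.5815-.0215,-.076+.015,.116),(.603,-.091,.076),(.56,-.061,.076)):print(X,"scene",proj("scene",X).round(1),"top",proj("top",X).round(1))
a=cv2.resize(s[210:280,240:320],(800,700),interpolation=cv2.INTER_CUBIC)[:600]
for X in((.5815,-.076,.116),(.603,-.091,.116),(.56,-.061,.116),(.603,-.091,.076),(.56,-.061,.076)):
    u=(proj("scene",X)-[240,210])*10;cv2.circle(a,tuple(int(v) for v in u),5,(0,0,255),-1)
cv2.imwrite("pics/c7.png",a)
```

```text
t 7.65 p [ 0.5836 -0.0762  0.0873] x [ 0.005 -0.002 -1.   ] yaw_y 54.77 F [-0.4  0.   0.2] m [ 0.089 -0.113 -0.008] w 0.0005 q [-0.32  0.6   1.62 -0.    0.92 -1.28]
(277, 180) 0.076 [ 11.1  -1.2 -29.6]
(277, 180) 0.104 [-16.9  -1.2 -36.5]
(277, 180) 0.116 [-29.   -1.1 -39.5]
(277, 240) 0.076 [11.3 -1.3  9.8]
(277, 240) 0.104 [-16.7  -1.2  -2.3]
(277, 240) 0.116 [-28.8  -1.1  -7.5]
pin? (210, 238)
plate centre scene (285,247) z.068 [ 0.5856 -0.0809  0.068 ] mid-bar [ 0.5826 -0.0797  0.096 ]
(0.5815, -0.076, 0.116) scene [285.2 229.2] top [292.7 184.5]
(0.5815, -0.076, 0.076) scene [284.6 242.6] top [292. 187.]
(0.603, -0.091, 0.116) scene [290.1 235.9] top [297.6 177.3]
(0.56, -0.061, 0.116) scene [280.4 222.8] top [287.7 191.8]
(0.603, -0.091, 0.076) scene [289.5 249.4] top [296.8 180. ]
(0.56, -0.061, 0.076) scene [280.  236.1] top [287.2 194. ]
```

View pics/c7.png

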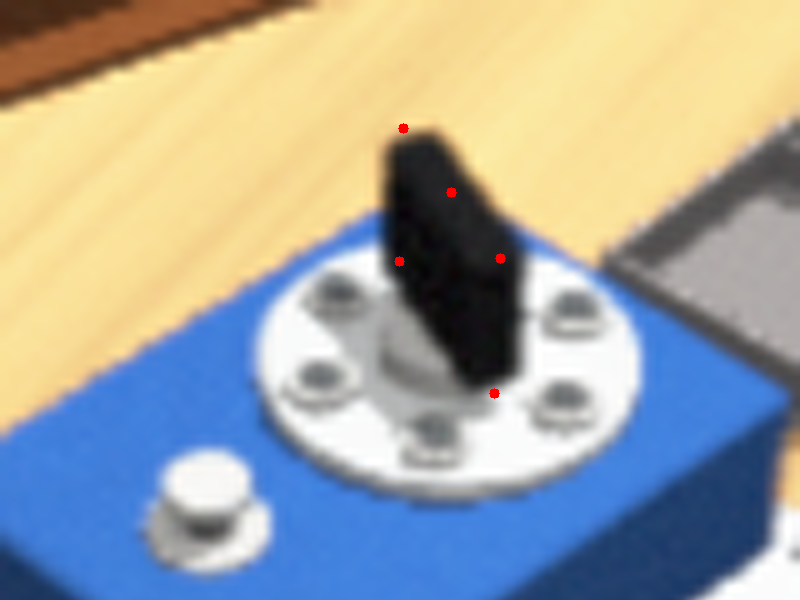

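My bar model fits the scene picture well, so the bar position is right. The wrist view, using finger spacing and tip row, puts the real fingertips about 30 mm higher than the reported TCP, so the fingers closed just above the bar. I'll open, go down in stages and test by gripping.

```bash
python3 -m inch '[[50,[0,0,0],[0,0,0]],[50,[0,0,0],[0,0,0]],[50,[0,0,0],[0,0,0]],[50,[0,0,0],[0,0,0]],[50,[8,0,-1],[0,0.3,-0.1]],[50,[8,0,-1],[0,0,0]],[50,[4,0,0],[0,0,0]],[50,[0,0,0],[0,0,0]]]' 15
python3 -m inch '[[0,[0,0,0],[0,0,0]],[0,[0,0,0],[0,0,0]],[0,[0,0,0],[0,0,0]],[0,[0,0,0],[0,0,0]],[0,[0,0,0],[0,0,0]],[0,[0,0,0],[0,0,0]]]'
python3 -c "
from h import *
st()"
```

```text
time: 8.65
position: [0.5814, -0.0748, 0.0652]
tool_rot: [0.214, 0.675, -0.214, 0.673]
ft_force: [-0.3, 0.9, 0.8]
grip_width: 0.0498
time: 9.4
position: [0.581, -0.0762, 0.0656]
tool_rot: [0.213, 0.675, -0.215, 0.674]
ft_force: [0.1, -0.3, -1.1]
grip_width: 0.0156
t 9.4 p [ 0.581  -0.0762  0.0656] x [-0.002 -0.002 -1.   ] yaw_y 54.82 F [ 0.1 -0.3 -1.1] m [ 0.031 -0.15   0.048] w 0.0156 q [-0.32  0.63  1.63 -0.    0.88 -1.27]
```

The bar is gripped at 15.6 mm. I'll regrip 8 mm deeper and hold harder, then turn the first 16° coarsely. That is safe because the notch is at least 0.4 rad away.

```bash
cat >> h.py <<'E'
def m():
    o=get_obs();y=R.from_quat(o["tool_rot"]).as_matrix()[:,1]
    print(round(float(o["time"]),2),"yaw",round(float(np.degrees(np.arctan2(y[1],y[0]))),2),"mz",round(float(o["moment"][2]),3),"t6",round(float(o["joint_torque"][5]),3),"v6",round(float(o["joint_velocities"][5]),3),"w",round(float(o["grip_width"]),4),"p",np.round(o["position"],4),"F",np.round(o["ft_force"],1))
E
echo 'from h import *;m()' > m.py
python3 -m inch '[[40,[0,0,0],[0,0,0]],[40,[0,0,0],[0,0,0]],[40,[7,0,0],[0,0,0]],[40,[0,0,0],[0,0,0]],[0,[0,0,0],[0,0,0]],[0,[0,0,0],[0,0,0]],[0,[0,0,0],[0,0,0]],[0,[0,0,0],[0,0,0]],[0,[0,0,0],[0,0,0]],[0,[0,0,0],[0,0,0]]]' 40 >/dev/null; python3 m.py
python3 -m inch '[[0,[0,0,0],[2,0,0]],[0,[0,0,0],[2,0,0]],[0,[0,0,0],[2,0,0]],[0,[0,0,0],[2,0,0]]]'>/dev/null; python3 m.py
python3 -m inch '[[0,[0,0,0],[2,0,0]],[0,[0,0,0],[2,0,0]],[0,[0,0,0],[2,0,0]],[0,[0,0,0],[2,0,0]]]'>/dev/null; python3 m.py
```

```text
10.65 yaw 54.83 mz 0.061 t6 0.044 v6 -0.0 w 0.0157 p [ 0.581  -0.0761  0.0582] F [-0.1 -1.1  0. ]
11.15 yaw 46.35 mz 0.073 t6 -0.095 v6 0.296 w 0.0157 p [ 0.5808 -0.0764  0.0582] F [-0.9 -2.4  0.2]
11.65 yaw 37.78 mz 0.074 t6 -0.094 v6 0.296 w 0.016 p [ 0.5805 -0.0766  0.0582] F [-0.6 -2.2  0.4]
```

Joint 6 torque is a clean signal, about -0.095 N m while turning. Next come fine 1.5° single steps with a reading after each.

```bash
python3 -m inch '[[0,[0,0,0],[1.5,0,0]]]'>/dev/null; python3 m.py
python3 -m inch '[[0,[0,0,0],[1.5,0,0]]]'>/dev/null; python3 m.py
python3 -m inch '[[0,[0,0,0],[1.5,0,0]]]'>/dev/null; python3 m.py
python3 -m inch '[[0,[0,0,0],[1.5,0,0]]]'>/dev/null; python3 m.py
python3 -m inch '[[0,[0,0,0],[1.5,0,0]]]'>/dev/null; python3 m.py
python3 -m inch '[[0,[0,0,0],[1.5,0,0]]]'>/dev/null; python3 m.py
python3 -m inch '[[0,[0,0,0],[1.5,0,0]]]'>/dev/null; python3 m.py
python3 -m inch '[[0,[0,0,0],[1.5,0,0]]]'>/dev/null; python3 m.py
```

```text
11.78 yaw 36.16 mz 0.079 t6 -0.04 v6 0.223 w 0.0155 p [ 0.5805 -0.0767  0.0582] F [-0.9 -3.   0.5]
11.9 yaw 34.56 mz 0.147 t6 -0.06 v6 0.225 w 0.0157 p [ 0.5804 -0.0767  0.0582] F [-1.1 -2.2 -0.1]
12.03 yaw 32.95 mz 0.071 t6 -0.063 v6 0.223 w 0.0158 p [ 0.5804 -0.0767  0.0582] F [-1.5 -1.7  0.2]
12.15 yaw 31.34 mz 0.09 t6 -0.058 v6 0.222 w 0.0155 p [ 0.5803 -0.0767  0.0582] F [-1.7 -1.5 -0.7]
12.28 yaw 29.74 mz 0.075 t6 -0.058 v6 0.222 w 0.0155 p [ 0.5802 -0.0768  0.0582] F [-1.9 -2.6  0.4]
12.4 yaw 28.13 mz 0.069 t6 -0.058 v6 0.225 w 0.0154 p [ 0.5802 -0.0768  0.0582] F [-2.  -2.8  0.4]
12.53 yaw 26.53 mz 0.105 t6 -0.061 v6 0.223 w 0.0154 p [ 0.5801 -0.0768  0.0582] F [-2.7 -2.4 -0.3]
12.65 yaw 24.92 mz 0.115 t6 -0.072 v6 0.224 w 0.0158 p [ 0.5801 -0.0768  0.0582] F [-1.4 -3.1  0.3]
```

```bash
echo 'import sys;sys.exit(get_obs()["joint_torque"][5]>-0.02)' >> m.py
python3 -m inch '[[0,[0,0,0],[1.5,0,0]]]'>/dev/null; python3 m.py &&
python3 -m inch '[[0,[0,0,0],[1.5,0,0]]]'>/dev/null; python3 m.py &&
python3 -m inch '[[0,[0,0,0],[1.5,0,0]]]'>/dev/null && python3 m.py &&
python3 -m inch '[[0,[0,0,0],[1.5,0,0]]]'>/dev/null && python3 m.py &&
python3 -m inch '[[0,[0,0,0],[1.5,0,0]]]'>/dev/null && python3 m.py &&
python3 -m inch '[[0,[0,0,0],[1.5,0,0]]]'>/dev/null && python3 m.py &&
python3 -m inch '[[0,[0,0,0],[1.5,0,0]]]'>/dev/null && python3 m.py &&
python3 -m inch '[[0,[0,0,0],[1.5,0,0]]]'>/dev/null && python3 m.py &&
python3 -m inch '[[0,[0,0,0],[1.5,0,0]]]'>/dev/null && python3 m.py &&
python3 -m inch '[[0,[0,0,0],[1.5,0,0]]]'>/dev/null && python3 m.py &&
python3 -m inch '[[0,[0,0,0],[1.5,0,0]]]'>/dev/null && python3 m.py &&
python3 -m inch '[[0,[0,0,0],[1.5,0,0]]]'>/dev/null && python3 m.py
```

```text
12.78 yaw 23.3 mz 0.046 t6 -0.106 v6 0.223 w 0.0156 p [ 0.58   -0.0769  0.0582] F [-2.1 -3.5  0.1]
12.78 yaw 23.3 mz 0.046 t6 -0.106 v6 0.223 w 0.0156 p [ 0.58   -0.0769  0.0582] F [-2.1 -3.5  0.1]False
False
```

```bash
sed -i '$d' m.py; echo 'import sys;sys.exit(int(get_obs()["joint_torque"][5]>0.0))' >> m.py
python3 -m inch '[[0,[0,0,0],[1.5,0,0]]]'>/dev/null && python3 m.py &&
python3 -m inch '[[0,[0,0,0],[1.5,0,0]]]'>/dev/null && python3 m.py &&
python3 -m inch '[[0,[0,0,0],[1.5,0,0]]]'>/dev/null && python3 m.py &&
python3 -m inch '[[0,[0,0,0],[1.5,0,0]]]'>/dev/null && python3 m.py &&
python3 -m inch '[[0,[0,0,0],[1.5,0,0]]]'>/dev/null && python3 m.py &&
python3 -m inch '[[0,[0,0,0],[1.5,0,0]]]'>/dev/null && python3 m.py &&
python3 -m inch '[[0,[0,0,0],[1.5,0,0]]]'>/dev/null && python3 m.py &&
python3 -m inch '[[0,[0,0,0],[1.5,0,0]]]'>/dev/null && python3 m.py &&
python3 -m inch '[[0,[0,0,0],[1.5,0,0]]]'>/dev/null && python3 m.py &&
python3 -m inch '[[0,[0,0,0],[1.5,0,0]]]'>/dev/null && python3 m.py
```

```text
12.9 yaw 21.68 mz -0.013 t6 -0.177 v6 0.224 w 0.0157 p [ 0.58   -0.0769  0.0582] F [-2.1 -2.1 -0. ]
13.03 yaw 20.05 mz 0.009 t6 -0.133 v6 0.221 w 0.0159 p [ 0.5799 -0.0769  0.0582] F [-1.9 -2.3  0.1]
13.15 yaw 18.42 mz -0.044 t6 -0.216 v6 0.219 w 0.0161 p [ 0.5799 -0.0769  0.0582] F [-2.1 -2.2  0.3]
13.28 yaw 16.83 mz 0.17 t6 -0.029 v6 0.218 w 0.0158 p [ 0.5798 -0.077   0.0582] F [-2.7 -3.1 -0.2]
13.4 yaw 15.27 mz 0.257 t6 0.086 v6 0.218 w 0.0155 p [ 0.5798 -0.077   0.0582] F [-2.3 -2.6  0.4]
```

The moment dipped from yaw 23° to 18.4°, then rose to 0.17 and 0.26. It crosses the baseline at about 17.5°, so that is the notch. I'll go back about 2.1°, let the plate settle and check.

```bash
python3 -m inch '[[0,[0,0,0],[0,0,0]]]'>/dev/null; python3 m.py
python3 -m inch '[[0,[0,0,0],[-1.1,0,0]]]'>/dev/null; python3 m.py
python3 -m inch '[[0,[0,0,0],[-1.1,0,0]]]'>/dev/null; python3 m.py
python3 -m inch '[[0,[0,0,0],[0,0,0]]]'>/dev/null; python3 m.py
python3 -m inch '[[0,[0,0,0],[0,0,0]],[0,[0,0,0],[0,0,0]]]'>/dev/null; python3 m.py
```

```text
13.53 yaw 15.27 mz 0.15 t6 0.173 v6 0.001 w 0.0159 p [ 0.5797 -0.077   0.0582] F [-2.5 -2.9  0.7]
13.65 yaw 16.41 mz -0.028 t6 0.127 v6 -0.156 w 0.0156 p [ 0.5798 -0.077   0.0582] F [-1.9 -3.5  0.6]
13.78 yaw 17.54 mz -0.219 t6 -0.141 v6 -0.149 w 0.0154 p [ 0.5798 -0.0769  0.0581] F [-2.1 -3.8 -0. ]
13.9 yaw 17.56 mz 0.129 t6 0.03 v6 -0.005 w 0.0156 p [ 0.5798 -0.0769  0.0582] F [-2.1 -2.6  1.1]
14.15 yaw 17.57 mz 0.051 t6 0.027 v6 -0.001 w 0.0156 p [ 0.5798 -0.077   0.0582] F [-1.4 -2.   0.1]
```

The plate rests in the notch. At 17.56° it is within about 0.5° of the estimated centre, 17.1°, and the paused moment is near 0. I'll release, rise and turn the jaws perpendicular to the knob–pin line so the body clears the knob.

```bash
python3 -m inch '[[0,[0,0,0],[0.3,0,0]],[40,[0,0,0],[0,0,0]],[40,[0,0,0],[0,0,0]],[40,[0,0,0],[0,0,0]],[40,[-20,0,0],[0,0,0]],[40,[-25,0,0],[0,0,0]],[40,[-25,0,0],[0,0,0]],[40,[0,0,0],[0,0,0]]]' 15 >/dev/null; python3 m.py
python3 -m inch '[[0,[0,0,0],[9,0,0]],[0,[0,0,0],[9,0,0]],[0,[0,0,0],[9,0,0]],[0,[0,0,0],[8,0,0]],[0,[0,0,0],[0,0,0]],[0,[0,0,0],[0,0,0]]]' >/dev/null
python3 - <<'E'
from h import *
o,M=st();P=np.array(o["position"])
p=imaging.camera_params("wrist");im=imaging.camera("wrist")
cv2.imwrite("pics/w8.png",im[:,:,::-1])
for d in imaging.tip_of("wrist","pin_top"):
    X=at("wrist",d["pixel"],.076,p);print(np.round(d["pixel"],1),round(d["confidence"],2),X.round(4),"tool mm",(1000*M.T@(X-P)).round(1))
print("model",(1000*M.T@(np.array([.5566,-.151,.076])-P)).round(1), "px",proj("wrist",[.5566,-.151,.076]))
E
```

```text
15.15 yaw 17.19 mz 0.002 t6 -0.001 v6 -0.001 w 0.0403 p [ 0.5822 -0.074   0.1296] F [-0.6  0.4 -0.4]
t 15.9 p [ 0.5786 -0.072   0.123 ] x [-0.009  0.005 -1.   ] yaw_y -18.77 F [-0.5  0.   0. ] m [-0.018 -0.091  0.027] w 0.0004 q [-0.32  0.55  1.59  0.    1.01  0.01]
model [46.8  5.1 82. ] px [285.68001826 304.76269539]
```

View pics/w8.png

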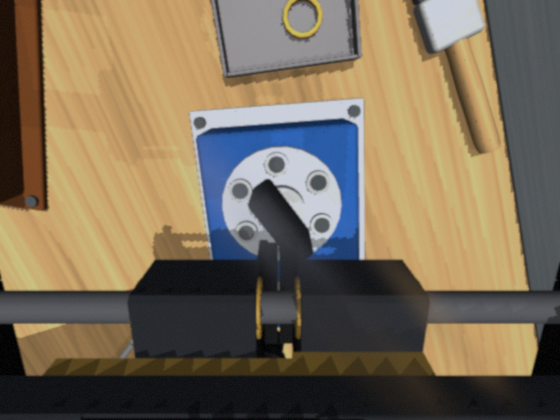

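The picture shows the head axis roughly vertical in the image and the bar turned in its notch. The fingers hide the pin. I'll move over the pin estimate, stop short above it, and check with the scene and top cameras.

```bash
python3 -m inch '[[0,[0,2,41],[0,0,0.6]],[0,[0,3,41],[0,0,0]],[0,[0,0,0],[0,0,0]],[0,[20,0,0],[0,0,0]],[0,[20,0,0],[0,0,0]],[0,[20,0,0],[0,0,0]],[0,[0,0,0],[0,0,0]],[0,[0,0,0],[0,0,0]]]' >/dev/null
python3 - <<'E'
from h import *
o,M=st();P=np.array(o["position"])
print("model",(1000*M.T@(np.array([.5566,-.151,.076])-P)).round(1))
s=imaging.camera("scene")[:,:,::-1];t=imaging.camera("top")[:,:,::-1]
a=cv2.resize(s[200:300,210:310],None,fx=4,fy=4,interpolation=cv2.INTER_CUBIC)
for z,c in((.076,(0,0,255)),(.091,(0,255,255))):
    u=(proj("scene",[P[0],P[1],z])-[210,200])*4;cv2.circle(a,tuple(int(v) for v in u),3,c,-1)
b=cv2.resize(t[150:250,260:360],(400,400),interpolation=cv2.INTER_CUBIC)
cv2.imwrite("pics/c9.png",cv2.convertScaleAbs(np.hstack([a,b]),alpha=1.4,beta=10))
E
```

```text
t 17.0 p [ 0.5594 -0.1497  0.0627] x [ 0.006  0.002 -1.   ] yaw_y -18.33 F [-0.2 -0.8 -0.4] m [ 0.012 -0.043 -0.028] w 0.0001 q [-0.46  0.63  1.66  0.01  0.85 -0.14]
model [-13.3  -2.2   2. ]
```

View pics/c9.png

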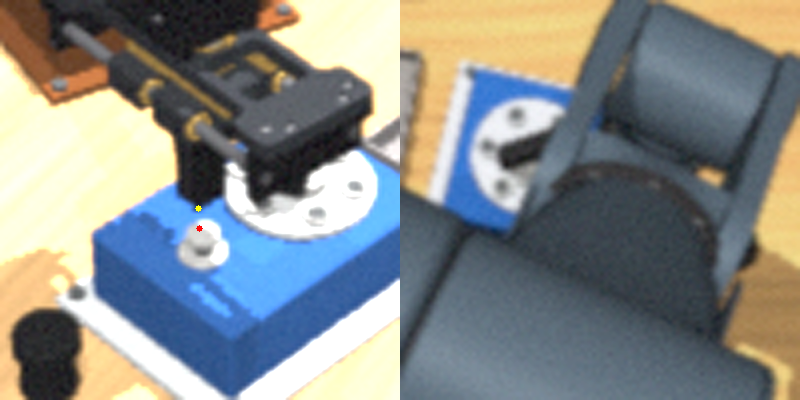

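Run:
```python
from h import *
o,M=st();P=np.array(o["position"])
X=at("scene",(260.7,257.8),.076);print(X,"tool",(1000*M.T@(X-P)).round(1))
X=at("top",(316.8,194.5),.076);print(X,"tool",(1000*M.T@(X-P)).round(1))
print(proj("scene",[.5566,-.151,.076]))
```

```text
t 17.1 p [ 0.5593 -0.1499  0.0629] x [ 0.006  0.002 -1.   ] yaw_y -18.34 F [ 0.1 -0.6  0.2] m [-0.026 -0.03   0.055] w 0.0006 q [-0.46  0.63  1.66  0.01  0.85 -0.14]
[ 0.56239194 -0.15048394  0.076     ] tool [-13.    3.1  -0.4]
[ 0.55721752 -0.15070626  0.076     ] tool [-13.1  -1.7   1.4]
[258.40228565 257.01623908]
```

The pin estimates agree to within 3 mm of the current TCP, and the pin head is 20 mm across. I'll go down in small steps, reading the force.

```bash
cat > f.py <<'E'
from h import *
import sys
o=get_obs();print(round(float(o["time"]),2),np.round(o["position"],4),"F",np.round(o["ft_force"],1));sys.exit(int(o["ft_force"][2]>2.8))
E
python3 -m inch '[[0,[4,0,0],[0,0.2,0]],[0,[4,0,0],[0,0,0]],[0,[3,0,0],[0,0,0]]]' >/dev/null; python3 f.py &&
python3 -m inch '[[0,[2,0,0],[0,0,0]]]' >/dev/null && python3 f.py &&
python3 -m inch '[[0,[2,0,0],[0,0,0]]]' >/dev/null && python3 f.py &&
python3 -m inch '[[0,[2,0,0],[0,0,0]]]' >/dev/null && python3 f.py &&
python3 -m inch '[[0,[2,0,0],[0,0,0]]]' >/dev/null && python3 f.py &&
python3 -m inch '[[0,[2,0,0],[0,0,0]]]' >/dev/null && python3 f.py &&
python3 -m inch '[[0,[2,0,0],[0,0,0]]]' >/dev/null && python3 f.py &&
python3 -m inch '[[0,[2,0,0],[0,0,0]]]' >/dev/null && python3 f.py
```

```text
17.48 [ 0.5605 -0.1503  0.053 ] F [-0.3 -0.4 -0.1]
17.6 [ 0.5605 -0.1503  0.0507] F [-0.4  0.3 -0.4]
17.73 [ 0.5605 -0.1503  0.0486] F [-0.9  0.3  0.1]
17.85 [ 0.5605 -0.1503  0.0464] F [ 0.2 -1.   0.5]
17.98 [ 0.5605 -0.1503  0.0442] F [0.3 0.3 0.3]
18.1 [ 0.5605 -0.1503  0.0421] F [ 1.1 -0.4  0.7]
18.23 [ 0.5606 -0.1503  0.0399] F [-0.1  0.3  0.9]
18.35 [ 0.5606 -0.1503  0.0378] F [-0.1  0.1  0.5]
```

```bash
python3 -m inch '[[0,[1.5,0,0],[0,0,0]]]' >/dev/null && python3 f.py &&
python3 -m inch '[[0,[1.5,0,0],[0,0,0]]]' >/dev/null && python3 f.py &&
python3 -m inch '[[0,[1.5,0,0],[0,0,0]]]' >/dev/null && python3 f.py &&
python3 -m inch '[[0,[1.5,0,0],[0,0,0]]]' >/dev/null && python3 f.py &&
python3 -m inch '[[0,[1.5,0,0],[0,0,0]]]' >/dev/null && python3 f.py
```

```text
18.48 [ 0.5606 -0.1503  0.0365] F [-1.6  0.3  3.3]
```

Run:
```python
from h import *
o,M=st();P=np.array(o["position"])
s=imaging.camera("scene")[:,:,::-1]
a=cv2.resize(s[210:290,220:300],(560,560),interpolation=cv2.INTER_CUBIC)
for z,c in((.076,(0,0,255)),(.066,(0,255,255))):
    u=(proj("scene",[P[0],P[1],z])-[220,210])*7;cv2.circle(a,tuple(int(v) for v in u),3,c,-1)
cv2.imwrite("pics/c10.png",cv2.convertScaleAbs(a,alpha=1.6,beta=20))
```

```text
t 18.48 p [ 0.5606 -0.1503  0.0365] x [ 0.01   0.004 -1.   ] yaw_y -18.34 F [-1.6  0.3  3.3] m [0.023 0.047 0.045] w 0.0004 q [-0.46  0.67  1.67  0.01  0.79 -0.15]
```

View pics/c10.png

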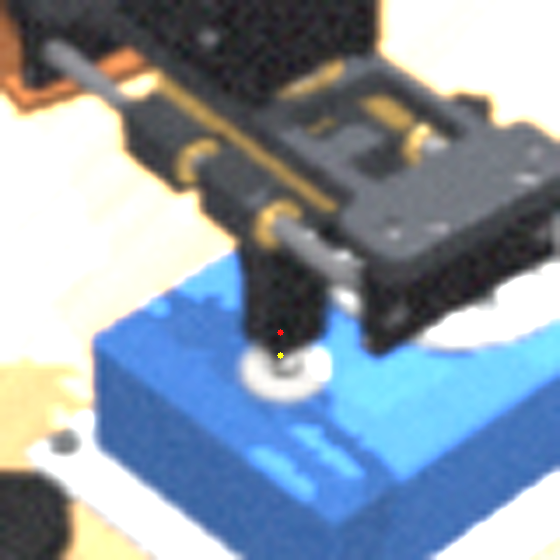

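The shut fingertips sit centred on the pin head, with first contact at reported z = 0.0365. I'll press on in small steps, stopping if the force climbs.

```bash
sed -i 's/>2.8/>9/' f.py
python3 -m inch '[[0,[1.5,0,0],[0,0,0]]]' >/dev/null && python3 f.py &&
python3 -m inch '[[0,[1.5,0,0],[0,0,0]]]' >/dev/null && python3 f.py &&
python3 -m inch '[[0,[1.5,0,0],[0,0,0]]]' >/dev/null && python3 f.py &&
python3 -m inch '[[0,[1.5,0,0],[0,0,0]]]' >/dev/null && python3 f.py &&
python3 -m inch '[[0,[1.5,0,0],[0,0,0]]]' >/dev/null && python3 f.py &&
python3 -m inch '[[0,[1,0,0],[0,0,0]]]' >/dev/null && python3 f.py &&
python3 -m inch '[[0,[1,0,0],[0,0,0]]]' >/dev/null && python3 f.py &&
python3 -m inch '[[0,[1,0,0],[0,0,0]]]' >/dev/null && python3 f.py &&
python3 -m inch '[[0,[1,0,0],[0,0,0]]]' >/dev/null && python3 f.py
```

```text
18.65 [ 0.5606 -0.1503  0.0352] F [-0.9  0.7  3.1]
18.77 [ 0.5606 -0.1503  0.0339] F [-0.6  0.3  3.7]
18.9 [ 0.5607 -0.1503  0.0325] F [-0.9 -0.4  3.9]
19.02 [ 0.5606 -0.1503  0.0309] F [-0.2  0.   3.8]
19.15 [ 0.5606 -0.1503  0.0293] F [-1.7  0.2  4.1]
19.27 [ 0.5606 -0.1503  0.0282] F [-1.5  0.7  3.4]
19.4 [ 0.5607 -0.1503  0.0274] F [-2.3  0.8 11.9]
```

It moved smoothly at about 4 N past the 3 mm block, then the force rose to 12 N after about 10 mm of travel: the hard stop. I'll nudge it once more, then lift off and check.

```bash
python3 -m inch '[[0,[0.7,0,0],[0,0,0]]]' >/dev/null; python3 f.py
python3 -m inch '[[0,[0,0,0],[0,0,0]],[0,[0,0,0],[0,0,0]]]' >/dev/null; python3 f.py
python3 -m inch '[[0,[-10,0,0],[0,0,0]],[0,[-25,0,0],[0,0,0]],[0,[-30,0,0],[0,0,0]],[0,[-30,0,0],[0,0,0]],[0,[-30,0,0],[0,0,0]],[0,[-20,0,-40],[0,0,0]],[0,[0,0,-40],[0,0,0]],[0,[0,0,-40],[0,0,0]],[0,[0,0,0],[0,0,0]]]'
python3 - <<'E'
from h import *
st();s=imaging.camera("scene")[:,:,::-1];cv2.imwrite("pics/s11.png",s)
w=imaging.camera("wrist");t=imaging.camera("top");cv2.imwrite("pics/t11.png",t[:,:,::-1])
for c in("scene","top"):
  for d in imaging.tip_of(c,"pin_top"):print(c,np.round(d["pixel"],1),round(d["confidence"],2))
  print("expected up/down",proj(c,[.5605,-.1503,.076]).round(1),proj(c,[.5605,-.1503,.066]).round(1))
# pin-head top edge rows: before vs after (bright, unsaturated pixels in pin columns)
for n in("scene0","s11"):
    im=cv2.imread(f"pics/{n}.png");print(n,im[250:272:1,258:263].min(axis=2).mean(axis=1).astype(int))
E
```

```text
19.52 [ 0.5606 -0.1503  0.0274] F [-3.1  0.7 12.6]
19.77 [ 0.5606 -0.1503  0.0274] F [-1.4 -0.5  3.9]
time: 20.9
position: [0.6004, -0.0352, 0.1797]
tool_rot: [0.579, 0.411, -0.569, 0.415]
ft_force: [-0.5, -0.7, -0.2]
grip_width: 0.0008
t 20.9 p [ 0.6004 -0.0352  0.1797] x [ 0.016  0.003 -1.   ] yaw_y -18.51 F [-0.5 -0.7 -0.2] m [-0.077 -0.024 -0.014] w 0.0008 q [-0.25  0.49  1.51  0.01  1.12  0.07]
scene [261.3 144.6] 0.47
scene [224.6 183.5] 0.46
scene [259.3 261.1] 0.38
expected up/down [260.  257.5] [260.  260.8]
top [312.3 195. ] 0.36
expected up/down [316.6 193.4] [316.3 194. ]
scene0 [ 64  65  65  65  90 189 242 245 246 244 226 148  95 100 164 200 204 111
  70  65  65  65]
s11 [ 40  42  40  41  42  41  41  48  96 158 172 215 242 238 177 197 202 112
  68  64  65  64]
```

In the scene picture the pin head dropped by about 3.5 px. A full 10 mm stroke should show 3.3 px, so it is down. The robot is clear, so I'll hand in.

```bash
python3 -c "
from rig import robot
print(robot.hand_in())"
```

```text
the job is handed in; nothing more can be done
None
```

I turned the knob of the blue index head clockwise into its notch, pressed the lock pin fully down, and handed the job in at about 21 s of the 61 s allowed. `hand_in()` gives no verdict, so these checks are all I have:

- **Notch:** The turning moment dipped to −0.04 N m, then rose to 0.26 N m past the notch. I turned back about 2° to the crossing and let go within about 0.5° of where I place the notch.
- **Pin:** It went down at a steady 4 N or so, past the 3 mm block, and met its stop after about 10 mm. The highest wrist force I read was 12.6 N. After I lifted off, the pin head sat about 3.5 px lower in the scene picture, where 3.3 px is expected for the full stroke. The wrist force was near zero.

Some readings disagreed along the way:

- **Finger height:** The real fingertips sat about 30–40 mm higher than the reported tool point. The first grasp therefore closed just above the bar, and I caught it from the finger opening.
- **Pin position:** The camera estimates differed by a few millimetres, and some network reports were wrong, such as the loupe taken for the knob.
- **Bystanders:** I did not measure the bystanders again at the end. I felt no unexpected contact.

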